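Put the float away in the blocked drawer

TASK

Put the small wooden float away in the drawer that has the bar handle. First move the small pigment jar that blocks this drawer and stand it upright in the middle of the cork mat; then pull the drawer all the way out to its stop, and lower the float into it, without dropping it, so that it lies flat on the drawer floor with its handle up. Leave the drawer out, keep the knob drawer shut and leave everything else where it is.

Things in the scene. Friction and masses are not known exactly. Their poses are not given: they have to be found in the camera images.
- bar_unit_drawer0_handle (a point): Middle of the bar handle of the drawer to open; moves with it. Round bar 11 mm thick, 100 mm long along y, 35 mm in front of the drawer's face (29 mm free behind it), 72 mm above the table, 38 mm below the top of the plywood box (200 mm wide, 110 mm high, fixed) that holds the drawer. Stubs join it to the face 42 mm either side of the middle. -x is the direction of pull.
- bar_unit_drawer0 (a joint): Opening of the bar-handled drawer in m: 0 shut, about 0.182 at its stop. It slides along -x of the handle point's axes.
- drawer_floor (a point): Point on the bar-handled drawer's floor (upper side, 22 mm above the table), on its centre line, 70 mm behind the front panel's inner face; moves with it, x points away from the handle. Inside, the drawer spans x = -70 to 145 mm, y = -79 to 79 mm; walls 66 mm and front 76 mm high above the floor. At the stop, x = -70 to 105 mm is outside the box, open above.
- knob_unit_drawer0_handle (a point): Round knob, 28 mm diameter, of the other drawer, in a second box of the same size and wood beside the first.
- knob_unit_drawer0 (a joint): Opening of the knob drawer in m, 0 shut; must stay shut.
- jar: Small closed pigment jar, 60 mm diameter, 80 mm high including its lid, about 250 g; stands in front of the bar-handled drawer, in its way. Origin: centre of the underside, z up.
- mat: Square cork mat, 130 x 130 x 6 mm, fixed on the table. Origin: centre of the underside.
- float: Small wooden hand float: flat sole 110 mm (x) x 75 mm (y) x 12 mm, with a dark wood handle bar on top, 80 mm long (x), 24 mm wide (y), from 28 to 52 mm above the underside. About 220 g. Origin: centre of the underside, z up.
- big_jar_a: Bystander: large closed jar, 76 mm diameter, 110 mm high. Origin: centre of the underside.
- big_jar_b: Bystander: another such large jar.
- brush: Bystander: flat brush lying on the table, 190 mm long.
- tape: Bystander: roll of tape lying flat, 100 mm diameter, 25 mm high.
- sanding_block: Bystander: cork sanding block, 100 x 60 x 32 mm.
- tin: Bystander: tin, 84 mm diameter, 60 mm high, standing in front of the knob drawer.

How it is judged:
On the way, in this order (a step that is already met when the one before it is completed fails the run):
1. the small jar stands upright on the cork mat, let go, while the bar-handled drawer is still shut (at most 30 mm open) (horizontal distance between jar and mat below 0.04 m and height (world z) of jar below 0.012 m and angle between jar's own z axis and vertical below 0.1 rad and linear speed of jar below 0.02 m/s and contact force between jar and the fingers below 0.05 N and value of joint bar_unit_drawer0 below 0.03 m), for 0.2 s.
2. the bar-handled drawer is pulled out to its stop (at least 176 mm) while the float is not yet in it (value of joint bar_unit_drawer0 above 0.176 m and velocity of joint bar_unit_drawer0 below 0.02 m/s and not (z of float in the frame of drawer_floor below 0.03 m and x of float in the frame of drawer_floor above -0.08 m and y of float in the frame of drawer_floor between -0.09 and 0.09 m)), for 0.2 s.
At the end, for the whole second after the job is handed in: The jar stands upright on the mat, centre within 40 mm of its centre (tilt under 0.1 rad); the bar drawer is at its stop (172 mm or more); the float lies flat on its floor, handle up (within 6 mm, tilt under 0.1 rad), released, at rest; the knob drawer is shut (under 10 mm) (horizontal distance between jar and mat below 0.04 m and height (world z) of jar below 0.012 m and angle between each of jar, float's own z axis and vertical below 0.1 rad and linear speed of each of jar, float below 0.02 m/s and contact force between jar and the fingers below 0.05 N and value of joint bar_unit_drawer0 above 0.172 m and value of joint knob_unit_drawer0 below 0.01 m and x of float in the frame of drawer_floor between -0.072 and 0.147 m and y of float in the frame of drawer_floor between -0.08 and 0.08 m and z of float in the frame of drawer_floor between -0.006 and 0.006 m); the robot touches nothing.
It fails at once if the small jar is tipped by more than 0.6 rad (angle between jar's own z axis and vertical above 0.6 rad).
It fails at once if the float is dropped into the drawer (faster than 0.6 m/s within 45 mm of the drawer floor) (x of float in the frame of drawer_floor between -0.072 and 0.147 m and y of float in the frame of drawer_floor between -0.08 and 0.08 m and z of float in the frame of drawer_floor below 0.045 m and linear speed of float above 0.6 m/s).
It fails at once if the knob drawer is pulled open by more than 30 mm (value of joint knob_unit_drawer0 above 0.03 m).
It fails at once if a bystander is moved by more than 30 mm (distance of any of big_jar_a, big_jar_b, brush, tape, sanding_block, tin from where it was at the start of the episode above 0.03 m).
It also fails if it takes over 72 s, if anything falls off the work surface, if the arm or the gripper's body presses on something with over 40 N, if the wrist force passes 120 N, or if a joint passes its speed limit or range.

ROBOT

A 7-joint arm with a two-finger parallel gripper is mounted at the origin on the work surface. World frame = base frame: x ahead of the robot, y to its left, z up, the work surface at z = 0. Lengths are in m, angles in rad, forces in N, time in s.
With the tool pointing down it reaches from about 0.425 to 0.925 m from the base axis. Payload 6.8 kg.
Tool frame: the origin (TCP) lies on the front face of the gripper's body, between the roots of the fingers; the fingertips stand 73 mm ahead of it and the grasp point (between the pads) lies 54 mm ahead of it (env.nose_length is the distance from the TCP to the fingertips, in m); z points along the fingers, y is the line along which they close (so a half turn about z gives the same grasp; the last joint's range is limited). The gripper opens to 85 mm and grips with 20 to 120 N. Pads are 22 mm wide; open, the fingers measure 114 mm over their backs; the gripper's body (76 mm by 85 mm) begins 54 mm behind the grasp point. The pads swing forward as they close: fully open they stand 13 mm farther back than shut.
Start: joints at [-1.344, 0.477, 0.022, 1.555, -0.011, 1.109, -0.083], TCP at [0.222, 0.638, 0.304] pointing down, gripper open.
Joint ranges: [-2.96, 2.96], [-0.34, 2.1], [-1.41, 1.46], [0.24, 2.44], [-1.37, 4.51], [0.17, 1.92], [-2.96, 2.96]. Speed limits (rad/s): [2.39, 2.39, 3.14, 3.14, 3.14, 3.14, 3.14].

INTERFACE

Orientations are given as a unit quaternion [w, x, y, z].
In Python, from cell import env, kin, camera, calibration, job gives the robot as it stands. The module is installed in compiled form; this text tells all that it offers. Calls block until the motion is done:
- env.reach(position, orientation): joint-space move of the TCP to a pose.
- env.movel(position, velocity=0.15, rot=None, stop_force=None): straight line of the TCP; rot=None keeps the orientation; velocity is the mean speed in m/s. With stop_force (N) it stops when the force on the tool has changed by that much, and returns True; else False.
- env.goto_joints(angles): joint-space move.
- env.grip(opening, f_grip=None): finger opening in m; f_grip is the grip in N (None keeps the last); returns when the fingers have stopped.
- env.dwell(seconds).
- kin.inverse_kinematics(position, orientation): joint angles nearest the present ones, or None.
- env.get_state(): the state.
- camera(name): name is "scene" or "top"; returns (picture, depth): 480x640x3 uint8, blue, green, red; 480x640 float32, m along the optical axis (not along the pixel's ray), 0 where there is no reading.
- calibration(name): a dict with "fx", "fy", "cx", "cy" (pixels), "k1" (the pictures are not rectified: a ray, as slopes to the right and down, at radius r is drawn at 1 + k1 r^2 times it, then the intrinsics apply), "rvec" (rotation vector, rad) and "tvec" (3), from world to camera coordinates, as OpenCV has them. Camera axes: x right, y down, z forward; pixel columns grow to the right and rows downward; lengths in m; the calibration is good to about 2 mm. A picture is of the moment at which its call begins. calibration takes no time and is no camera call.
A pose or a line that the arm cannot do raises env.PlanningError and nothing moves.
- job.job_done(): hands the job in; it is judged then, once.
The state is a dict: "time": time; "qpos": joint angles; "joint_velocities": joint speeds; "joint_torque": joint torques, N m; "tcp_pos": TCP position; "orientation": TCP orientation; "force": force on the tool from outside, world axes, zero at the start; "torque": the same for the moment, N m; "opening": finger opening in m; "gripper_force": force on a finger pad.
Only numpy, scipy, OpenCV 4.12 (cv2) and the standard library are available. Lean on these libraries where they do the work, as an engineer would, in place of code of your own. Each camera call takes 0.05 s, during which the arm holds its last target. There are 200 camera calls.

## Working session

There is one attempt and no reset: what is moved stays moved. The work goes in short steps, each a Python script; the robot and the scene stay as the last script left them, time stands still between calls to the robot, and variables do not carry over. Pictures are saved under pics/ and viewed, at most 10 in all, crops included, and the job is handed in when it is done.

```bash
ls; mkdir -p pics; cat > h.py <<'E'
import numpy as np, cv2
from cell import env, kin, camera, calibration, job
def cloud(name, depth):
    c=calibration(name); K=np.array([[c['fx'],0,c['cx']],[0,c['fy'],c['cy']],[0,0,1.]])
    v,u=np.mgrid[0:480,0:640]
    p=cv2.undistortPoints(np.stack([u,v],-1).reshape(-1,1,2).astype(float),K,np.array([c['k1'],0,0,0,0.])).reshape(480,640,2)
    P=np.dstack([p*depth[...,None],depth])
    R=cv2.Rodrigues(np.array(c['rvec'],float))[0]
    W=(P-np.array(c['tvec']).ravel())@R
    W[depth<=0]=np.nan
    return W
def snap(name):
    im,d=camera(name); return im,d,cloud(name,d)
E
python3 - <<'E'
from h import *
for n in('scene','top'):
    im,d,W=snap(n); cv2.imwrite(f'pics/{n}0.png',im); np.save(f'{n}0.npy',W)
    c=calibration(n); R=cv2.Rodrigues(np.array(c['rvec'],float))[0]; print(n,-R.T@np.array(c['tvec']).ravel(),R[2],np.nanmin(W,(0,1)),np.nanmax(W,(0,1)))
s=env.get_state();print(s['time'],s['tcp_pos'],s['orientation'],s['opening'])
E
```

```text
pics
scene [ 1.36260354 -0.43621638  0.97095905] [-0.63783581  0.33341524 -0.69426203] [-1.61834593 -0.79171156 -0.76733708] [1.28435867 2.06310258 0.54075296]
top [0.377817   0.00999117 1.41801983] [ 0.12375908  0.00139325 -0.99231132] [-0.36320901 -1.44428356 -0.77315054] [1.41028157 1.36857685 0.763001  ]
0.1 [0.22165345 0.6371399  0.30304876] [-6.28092957e-05  1.66596533e-01  9.86024825e-01 -7.97382426e-04] 0.08507043813205951
```

View pics/top0.png

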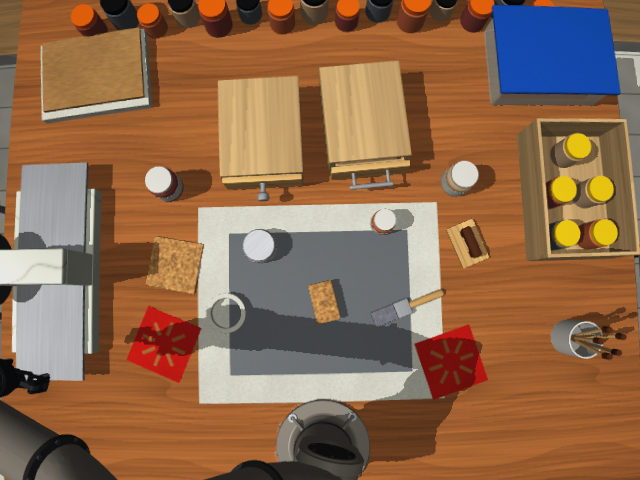

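View pics/scene0.png

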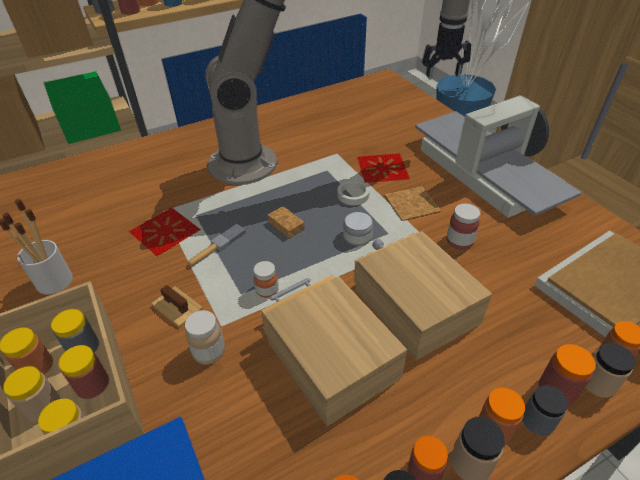

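The top view shows the mat at (175,265), jar at (384,221), bar handle at (372,182), float at (468,243), one big jar beside it at (460,178), and the tin at (260,246).

```bash
python3 - <<'E'
import numpy as np, cv2
im=cv2.imread('pics/top0.png'); W=np.load('top0.npy')
cv2.imwrite('pics/crop0.png',cv2.resize(im[150:290,320:500],None,fx=4,fy=4,interpolation=cv2.INTER_CUBIC))
def f(n,u0,u1,v0,v1,z0,z1,Wc=W):
    P=Wc[v0:v1,u0:u1].reshape(-1,3);P=P[(P[:,2]>z0)&(P[:,2]<z1)]
    if len(P)<5: print(n,len(P));return
    (c,s,a)=cv2.minAreaRect(P[:,:2].astype(np.float32)); print(n,len(P),'med',np.median(P,0).round(4),'rect',np.round(c,4),np.round(s,4),round(a,1))
f('jar',365,402,203,240,.07,.09)
f('mat',140,210,230,300,.003,.02)
f('box',310,420,55,180,.1,.12)
f('knobbox',210,310,70,190,.1,.12)
f('handle',345,400,170,195,.06,.084)
f('sole',440,495,215,275,.005,.02)
f('hand',440,495,215,275,.035,.06)
f('bigb',435,485,150,205,.1,.12)
f('biga',140,190,155,210,.1,.12)
f('tin',235,285,220,270,.05,.07)
f('brush',365,450,285,330,.004,.04)
f('block',300,345,275,325,.02,.04)
for p in [(372,182),(175,265),(384,221),(468,243),(300,250)]: print(p,W[p[1],p[0]].round(4))
E
```

```text
jar 377 med [ 0.5565 -0.164   0.0798] rect [ 0.5566 -0.1644] [0.05   0.0529] 43.8
mat 2198 med [0.4613 0.3654 0.0058] rect [0.4623 0.3687] [0.1826 0.1794] 89.8
box 7811 med [ 0.8181 -0.1232  0.1095] rect [ 0.8127 -0.1248] [0.2709 0.2003] 4.5
knobbox 7959 med [0.7864 0.1357 0.1092] rect [0.7851 0.1363] [0.2617 0.2026] 1.6
handle 348 med [ 0.6477 -0.1323  0.0754] rect [ 0.6579 -0.1328] [0.0427 0.1194] 3.9
sole 980 med [ 0.4959 -0.3764  0.0115] rect [ 0.498  -0.3866] [0.1449 0.1482] 89.7
hand 330 med [ 0.5004 -0.3839  0.0506] rect [ 0.4992 -0.3865] [0.0804 0.0273] 21.6
bigb 569 med [ 0.6587 -0.3599  0.1098] rect [ 0.66   -0.3602] [0.0637 0.0638] 75.9
biga 555 med [0.6625 0.3835 0.1089] rect [0.6634 0.3847] [0.0651 0.0636] 42.3
tin 800 med [0.502  0.1434 0.059 ] rect [0.5026 0.1439] [0.0766 0.0809] 46.6
brush 1344 med [ 0.3386 -0.2068  0.0158] rect [ 0.3409 -0.2245] [0.2152 0.1112] 88.4
block 968 med [ 0.3598 -0.0138  0.0315] rect [ 0.3598 -0.0142] [0.1003 0.0602] 12.5
(372, 182) [ 0.6651 -0.1462  0.0013]
(175, 265) [0.46   0.3663 0.003 ]
(384, 221) [ 0.5518 -0.1632  0.0808]
(468, 243) [ 0.4957 -0.3757  0.0518]
(300, 250) [0.492  0.0442 0.0041]
```

View pics/crop0.png

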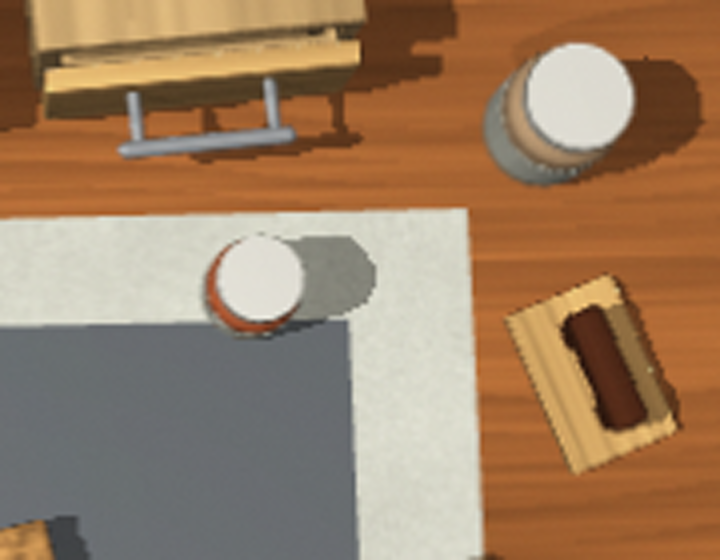

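```bash
cat >> h.py <<'E'
def Q(deg): a=np.radians(deg)/2; return np.array([0,np.cos(a),np.sin(a),0])
def down(pos,deg):
    """joint solution at pos, tool down, tool y at deg-90, choosing half turn with least wrist turn"""
    best=None
    for d in (deg,deg+180):
        q=kin.inverse_kinematics(np.array(pos,float),Q(d))
        if q is not None and (best is None or abs(q[6])<abs(best[0][6])): best=(np.array(q),Q(d))
    return best
def go(pos,deg):
    q,r=down(pos,deg); env.reach(np.array(pos,float),r)
def st():
    s=env.get_state(); print('t%.2f'%s['time'],np.round(s['tcp_pos'],4),'F',np.round(s['force'],1),'op %.4f'%s['opening'],'gf',np.round(s['gripper_force'],1),flush=True); return s
E
python3 - <<'E'
from h import *
W=np.load('top0.npy'); im=cv2.imread('pics/top0.png')
hsv=cv2.cvtColor(im,cv2.COLOR_BGR2HSV)
P=W[232:298,142:208].reshape(-1,3); print(hsv[265,175],hsv[290,150], hsv[235,145],hsv[225,190])
q=np.array([[152,236],[204,240],[199,294],[146,287]]) # approx mat corners
print([W[b,a].round(3) for a,b in q])
# handle line: ray to z
c=calibration('top');K=np.array([[c['fx'],0,c['cx']],[0,c['fy'],c['cy']],[0,0,1.]])
R=cv2.Rodrigues(np.array(c['rvec'],float))[0];t=np.array(c['tvec']).ravel();C=-R.T@t
for uv,z in [((350.5,187.7),.075),((393.2,183),.075),((384.7,219.5),.08)]:
    r=cv2.undistortPoints(np.array([[uv]],float),K,np.array([c['k1'],0,0,0,0.])).ravel(); d=R.T@np.r_[r,1]
    print(uv,(C+d*(z-C[2])/d[2]).round(4))
H=W[170:195,345:400].reshape(-1,3);H=H[(H[:,2]>.06)&(H[:,2]<.084)]
for y0 in(-.18,-.16,-.14,-.12,-.1): 
    h=H[abs(H[:,1]-y0)<.008]; print(y0,len(h),np.percentile(h[:,0],[0,10,50,90,100]).round(4))
for p,a in [((.5565,-.164,.105),0),((.461,.366,.115),0),((.64,-.14,.128),94.5),((.46,-.15,.128),94.5),((.5,-.386,.094),21.6),((.56,-.145,.12),4.5)]:
    b=down(p,a); print(p,None if b is None else b[0].round(2))
E
```

```text
[ 16 153 168] [ 12 183 148] [ 13 176 188] [ 12 177 161]
[array([0.536, 0.427, 0.003]), array([ 0.523,  0.291, -0.   ]), array([ 0.385,  0.305, -0.004]), array([ 0.405,  0.444, -0.002])]
(350.5, 187.7) [ 0.6369 -0.0846  0.075 ]
(393.2, 183) [ 0.6466 -0.1904  0.075 ]
(384.7, 219.5) [ 0.5556 -0.1651  0.08  ]
-0.18 69 [0.6415 0.643  0.6541 0.6754 0.6822]
-0.16 43 [0.6394 0.6405 0.6462 0.6801 0.681 ]
-0.14 44 [0.6371 0.6389 0.6447 0.6793 0.6803]
-0.12 42 [0.6353 0.638  0.6426 0.6776 0.6785]
-0.1 63 [0.6356 0.6366 0.6488 0.6757 0.6769]
(0.5565, -0.164, 0.105) [-0.28  0.68  0.62  1.96 -0.6   0.7  -0.85]
(0.461, 0.366, 0.115) [-0.79  0.57  0.01  1.9  -0.01  0.66  0.8 ]
(0.64, -0.14, 0.128) [-0.28  0.72  0.58  1.76 -0.52  0.82  0.63]
(0.46, -0.15, 0.128) [-0.47  0.59  0.86  2.18 -0.74  0.68  0.98]
(0.5, -0.386, 0.094) [-0.11  0.99  1.05  1.85 -1.05  0.99  0.22]
(0.56, -0.145, 0.12) [-0.35  0.67  0.68  1.96 -0.62  0.73 -0.79]
```

```bash
python3 - <<'E'
from h import *
J=[.556,-.1645]
go(J+[.25],0); st()
env.movel(np.array(J+[.105]),0.15,stop_force=15); st()
env.grip(.05,f_grip=40); s=st()
env.movel(np.array(J+[.26]),0.2); st()
im,d,W=snap('scene'); cv2.imwrite('pics/s1.png',im[100:400,60:460])
M=[.462,.366]
go(M+[.26],0); st()
env.movel(np.array(M+[.135]),0.2)
print(env.movel(np.array(M+[.107]),0.04,stop_force=6)); st()
E
```

```text
t3.15 [ 0.5564 -0.1636  0.2498] F [ 0.5 -0.4  0. ] op 0.0852 gf 0.0
t4.27 [ 0.5565 -0.1649  0.1058] F [-0.6  0.4  0.4] op 0.0853 gf 0.0
t4.64 [ 0.5564 -0.1645  0.106 ] F [-1.5  0.6  5.5] op 0.0580 gf 42.1
t5.57 [ 0.5554 -0.1639  0.2588] F [-0.2  0.1 -3.6] op 0.0580 gf 43.4
t7.57 [0.4628 0.3647 0.2598] F [ 0.5 -0.2 -2.7] op 0.0581 gf 43.4
True
t8.92 [0.4619 0.366  0.112 ] F [-1.5 -0.2  6.8] op 0.0579 gf 44.5
```

```bash
python3 - <<'E'
from h import *
env.grip(.085); st()
env.movel(np.array([.462,.366,.26]),0.15); 
go([.60,-.137,.26],94.8)
im,d,W=snap('scene'); cv2.imwrite('pics/s1.png',im); 
m=(W[...,2]>.078)&(W[...,2]<.1)&(abs(W[...,0]-.462)<.06)&(abs(W[...,1]-.366)<.06); print(m.sum(),W[m].mean(0),np.nanmax(W[m],0),np.nanmin(W[m],0)); st()
E
```

```text
t9.31 [0.4611 0.3656 0.1112] F [0.2 0.  0.7] op 0.0850 gf 0.0
192 [0.46580278 0.36274084 0.08616951] [0.4900532  0.39327894 0.09169454] [0.43785825 0.33855367 0.07805773]
t12.39 [ 0.6005 -0.1352  0.2597] F [-0.5  0.3 -0.7] op 0.0848 gf 0.0
```

View pics/s1.png

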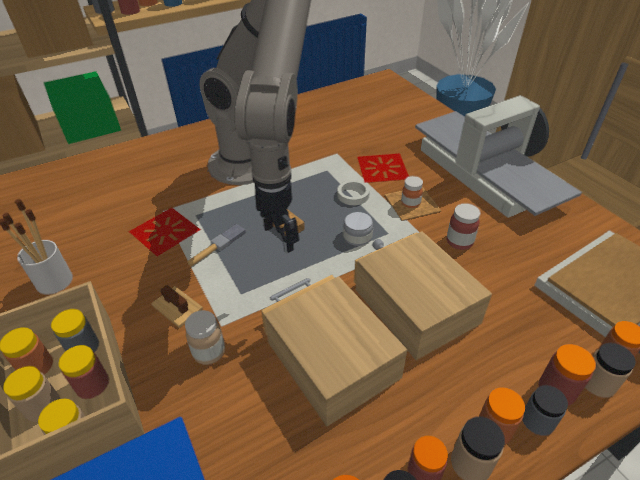

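The jar stands upright at (412,190) on the mat, top at 0.086 m as expected. Next is the drawer.

```bash
python3 - <<'E'
from h import *
H=np.array([.6425,-.1375]); a=np.radians(4.8); u=np.array([np.cos(a),np.sin(a)])
env.grip(.030,f_grip=40)
env.movel(np.r_[H,.26],.2)
print(env.movel(np.r_[H,.129],.12,stop_force=8)); st()
env.grip(.0,f_grip=40); s=st()
p=np.array(s['tcp_pos'])
hit=env.movel(np.r_[p[:2]-.195*u,p[2]],.10,stop_force=30); s=st()
print(hit,'pulled',(p[:2]-s['tcp_pos'][:2])@u)
E
```

```text
False
t14.57 [ 0.643  -0.1378  0.1298] F [-0.2 -0.2 -0.2] op 0.0299 gf 0.0
t14.88 [ 0.643  -0.1376  0.1299] F [-0.9 -0.5  5. ] op 0.0093 gf 39.1
t16.44 [ 0.4707 -0.1509  0.1299] F [ 2.5 -0.8 -3.2] op 0.0091 gf 41.6
True pulled 0.1728116039626202
```

```bash
python3 - <<'E'
from h import *
a=np.radians(4.8); u=np.array([np.cos(a),np.sin(a)])
p=np.array(env.get_state()['tcp_pos'])
hit=env.movel(np.r_[p[:2]-.02*u,p[2]],.03,stop_force=30); s=st()
print(hit,'pulled',(p[:2]-s['tcp_pos'][:2])@u)
env.dwell(.3)
im,d,W=snap('scene'); cv2.imwrite('pics/s2.png',cv2.resize(im[150:430,120:420],None,fx=2,fy=2))
E
```

```text
t16.78 [ 0.4704 -0.1508  0.13  ] F [ 2.3 -1.2 -1.9] op 0.0095 gf 41.9
True pulled 0.00035534148162851865
```

View pics/s2.png

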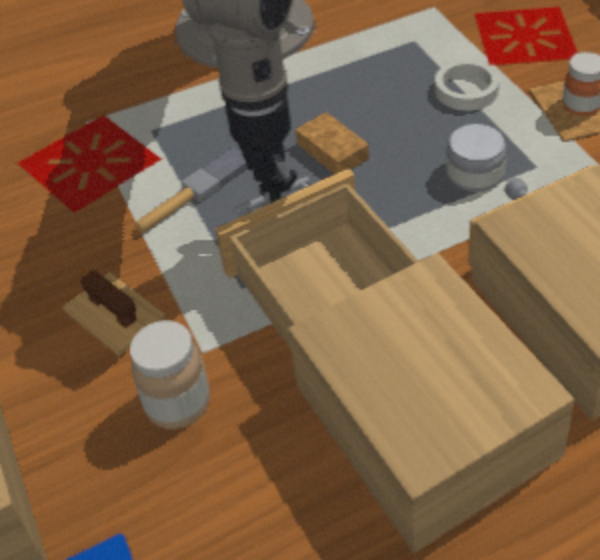

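```bash
python3 - <<'E'
from h import *
a=np.radians(4.8); u=np.array([np.cos(a),np.sin(a)]); n=np.array([-u[1],u[0]]); H=np.array([.6425,-.1375])
def ana(W,tag):
    r=(W[...,:2]-H); s=r@u; l=r@n; z=W[...,2]
    m=(abs(l)<.06)&(z>.107)&(z<.114)&(s>0); print(tag,'boxfront',np.percentile(s[m],[0,.5,1,3,50]).round(4),s[m].max().round(4))
    m=(abs(l)<.06)&(z>.094)&(z<.101)&(s<.06)&(s>-.2); print(' panel top',m.sum(),np.percentile(s[m],[1,10,50,90,99]).round(4) if m.any() else '')
    for z0 in(.022,): 
        m=(abs(l)<.06)&(abs(z-z0)<.004)&(s>-.12)&(s<.05); print(' floor',m.sum(),np.percentile(s[m],[1,10,50,90,99]).round(4) if m.any() else '')
ana(np.load('top0.npy'),'top0'); ana(np.load('scene0.npy'),'scene0')
im,d,W=snap('scene');ana(W,'scene1'); np.save('s1.npy',W)
im,d,W=snap('top');ana(W,'top1'); cv2.imwrite('pics/t2.png',cv2.resize(im[120:290,290:490],None,fx=4,fy=3.5))
cv2.imwrite('pics/t2.png',cv2.resize(im[40:260,300:500],None,fx=2.7,fy=2.7))
E
```

```text
top0 boxfront [0.0585 0.0602 0.0614 0.066  0.1778] 0.3059
 panel top 250 [0.0353 0.0365 0.0427 0.0492 0.0596]
 floor 36 [-0.1178 -0.1083  0.0358  0.0367  0.0377]
scene0 boxfront [0.0582 0.0617 0.0631 0.069  0.1973] 0.532
 panel top 220 [0.0362 0.0384 0.0438 0.0497 0.0514]
 floor 55 [-0.0869 -0.0776 -0.0618 -0.0554 -0.0546]
scene1 boxfront [0.058  0.0614 0.063  0.069  0.1973] 0.534
 panel top 223 [-0.1762 -0.1342 -0.1266 -0.1208 -0.1187]
 floor 1403 [-0.1164 -0.1062 -0.0589 -0.0156 -0.0058]
top1 boxfront [0.059  0.0603 0.0617 0.0662 0.1774] 0.3055
 panel top 78 [-0.1375 -0.1358 -0.1294 -0.1236  0.06  ]
 floor 2182 [-0.1055 -0.0849 -0.0242  0.035   0.0486]
```

View pics/t2.png

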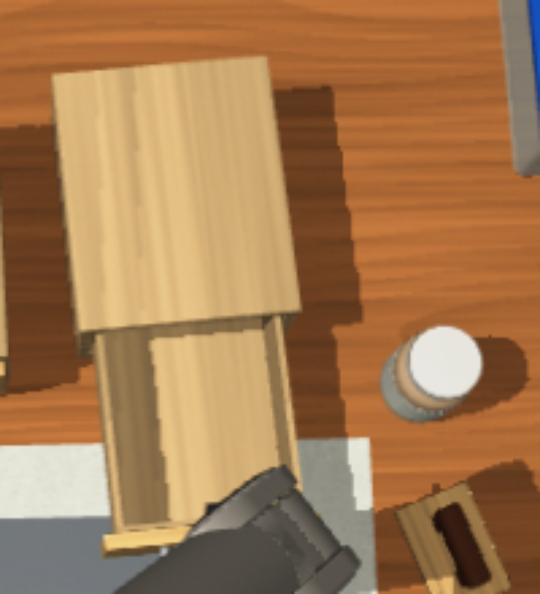

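Panel-to-box distance is now about 0.179 m. The drawer began about 9 mm open, so 9 + 173 = 182 mm puts it at its stop. Releasing it and fetching the float.

```bash
python3 - <<'E'
from h import *
p=np.array(env.get_state()['tcp_pos'])
env.grip(.030); st()
env.movel(np.r_[p[:2],.26],.12)
F=[.4995,-.3855]
go(F+[.26],21.6); env.grip(.06)
im,d,W=snap('scene')
a=np.radians(4.8); u=np.array([np.cos(a),np.sin(a)]); n=np.array([-u[1],u[0]]); H=np.array([.6425,-.1375])
r=(W[...,:2]-H); s=r@u; l=r@n; z=W[...,2]
m=(abs(l)<.07)&(z>.094)&(z<.101)&(s<.0)&(s>-.15); print(m.sum(),np.percentile(s[m],[1,10,50,90,99]).round(4))
print(env.movel(np.r_[F,.095],.12,stop_force=8)); st()
env.grip(.0,f_grip=40); st()
env.movel(np.r_[F,.26],.15); st()
im,d,W=snap('scene'); cv2.imwrite('pics/s3.png',im)
E
```

```text
t17.57 [ 0.4702 -0.1502  0.1299] F [-0.7 -0.2  0.6] op 0.0300 gf 0.0
267 [-0.1363 -0.1334 -0.1258 -0.1204 -0.1189]
False
t21.72 [ 0.4998 -0.3858  0.0958] F [ 0.  -1.1 -0.2] op 0.0601 gf 0.0
t22.13 [ 0.4997 -0.3857  0.0955] F [0.4 0.1 3.4] op 0.0233 gf 41.4
t23.38 [ 0.4993 -0.385   0.2589] F [-0.6  0.2 -2.9] op 0.0235 gf 40.5
```

View pics/s3.png

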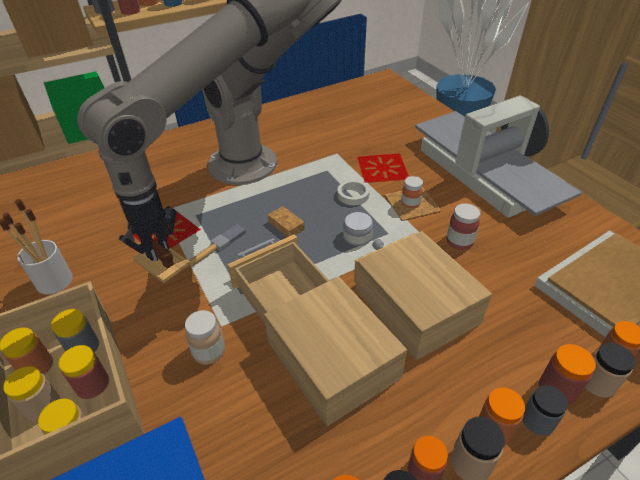

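The float is held level at (155,262) and the drawer is still out. Placing it now.

```bash
python3 - <<'E'
from h import *
a=np.radians(4.8); u=np.array([np.cos(a),np.sin(a)]); n=np.array([-u[1],u[0]]); H=np.array([.6425,-.1375])
T=H-.036*u-.0015*n; print(T)
go([*T,.26],4.8); st()
env.movel(np.r_[T,.15],.12)
print(env.movel(np.r_[T,.113],.03,stop_force=4)); s=st()
if abs(s['tcp_pos'][2]-.1175)<.005:
    env.grip(.045); st()
    env.movel(np.r_[T,.28],.12)
    go([.45,-.386,.28],21.6)
    im,d,W=snap('scene'); cv2.imwrite('pics/s4.png',cv2.resize(im[150:430,150:450],None,fx=2,fy=2))
    r=(W[...,:2]-H); x=r@u; l=r@n; z=W[...,2]
    m=(abs(l)<.07)&(z>.094)&(z<.101)&(x<.0)&(x>-.15); print(m.sum(),np.percentile(x[m],[1,10,50,90,99]).round(4))
    m=(abs(l)<.07)&(abs(x+.036)<.05)&(z>.068)&(z<.082); print('handle',m.sum(),W[m].mean(0).round(4),z[m].max())
    m=(abs(l)<.07)&(abs(x+.036)<.08)&(z>.03)&(z<.04); print('sole',m.sum(),np.median(z[m]),x[m].min(),x[m].max(),l[m].min(),l[m].max()); st()
E
```

```text
[ 0.60675177 -0.14200714]
t24.47 [ 0.606  -0.1435  0.2601] F [-0.4  0.3 -3.2] op 0.0234 gf 40.5
True
t26.52 [ 0.6069 -0.1419  0.1174] F [0.7 0.7 4.5] op 0.0227 gf 41.5
t26.87 [ 0.6059 -0.1414  0.116 ] F [-0.2  0.   0.1] op 0.0452 gf 0.0
252 [-0.1357 -0.1336 -0.1262 -0.1208 -0.1186]
handle 247 [ 0.6121 -0.1429  0.0742] 0.07970202155063555
sole 625 0.035025778973035535 -0.11596391184792007 0.005429640309807738 -0.05863383450519653 0.0697859613942706
t29.55 [ 0.4516 -0.3848  0.2796] F [-0.5 -0.3 -0.4] op 0.0453 gf 0.0
```

View pics/s4.png

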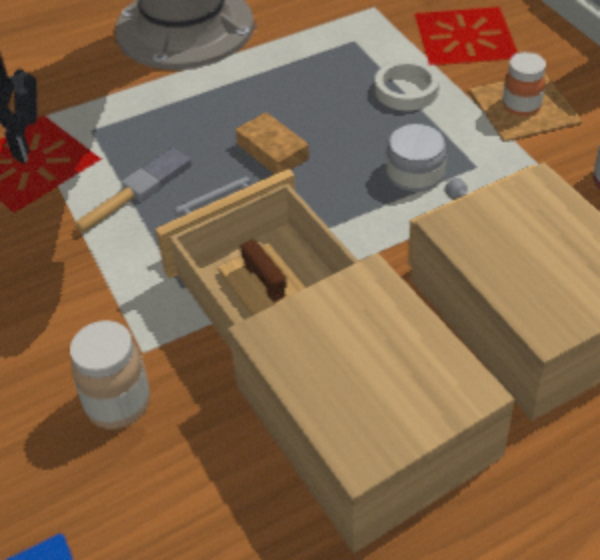

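The float lies flat in the drawer, handle up, at crop position (262,280). Its sole and handle heights match the floor, the drawer is still at its stop, and the jar stands on the mat.

```bash
python3 -c "
from h import *
print(job.job_done())"
```

```text
the job is handed in; nothing more can be done
None
```

I handed the job in at about 30 s of the 72 s; no verdict came back. By the camera checks, the jar stands upright on the mat, the bar drawer is out at its stop, and the float lies flat in it with its handle up. The knob drawer looks shut and the bystanders look unmoved in the last picture.

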